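# Move three cultures on to their next stations

### The arm

A 6-joint arm with a two-finger parallel gripper is mounted at the origin on the work surface. World frame = base frame: x ahead of the robot, y to its left, z up, the work surface at z = 0. Lengths are in m, angles in degrees, forces in N, time in s.
With the tool pointing down it reaches from about 0.35 to 0.875 m from the base axis. Payload 4.2 kg.
Tool frame: the origin (TCP) lies on the centre line of the jaws, within the pads' length; the fingertips stand tip_extent ahead of it and the grasp point (between the pads) lies 3 mm ahead of it (tip_extent is the distance from the TCP to the fingertips, in m); y points along the fingers, z is the direction in which the jaws open and shut, and the axes are right-handed (so a half turn about y gives the same grasp; the last joint's range is limited). The gripper opens to 87 mm and grips with 3 to 60 N. Pads are 19 mm wide; open, the fingers measure 117 mm over their backs; the gripper's body (75 mm by 190 mm) begins 51 mm behind the grasp point.
Start: joints at [82.54, 22.042, 0.453, 0, -68.411, -14.817], TCP at [0.237, 0.578, 0.245] pointing down, gripper open.
Joint ranges: [-179.83, 179.83], [-69.29, 118.12], [-61.27, 80.66], [-181.25, 117.63], [-171.15, -9.14], [-177.46, 177.46]. Speed limits (degrees/s): [159.86, 159.86, 180, 180, 180, 180].

### API

Orientations are given as a 3x3 rotation matrix whose columns are the frame's x, y, z axes.
In Python, from rig import state, snapshot, hand_in, tip_extent gives the robot as it stands.
- The arm moves only by the tool servo_tool, never from a script. Its argument "targets" is a list that holds one entry, the list of rows, each a list of 6 numbers: the shift along the tool's x, y, z in m, then the turn, a rotation vector about the tool's x, y, z in degrees. A call has 1 to 5 rows; each row is the pose to reach, as a shift and turn from the pose commanded when the call began, along the tool's axes at that moment; what a row does not reach only later rows make up. A row lasts 1/12 s, in which the tool goes at most 41.7 mm and 7.16 degrees, less where a joint would pass 70% of its speed; a pose out of reach is approached as far as the arm can. A call with a gripper value outside its range is refused whole. "claw" is the closure, from 0 (fully open) to 1 (shut), set as the call begins (left out, the last holds). The fingers move at their own pace and stop on an object; "grip_force" is the grip in N (left out, the last holds). Time passes only in rows, so rows that repeat a pose let the fingers close. It gives the time, the measured TCP pose, the force and the opening at its end, in the units of the state.
- state(): the state, without advancing time (a new reading comes with each control period).
- snapshot(name): name is "scene" or "side" or "wrist"; returns a dict with "frame" (384x512x3 uint8, red, green, blue), "mtx" (3x3 intrinsics, pixels), "view" (4x4, takes a point from world to camera coordinates); the wrist camera has in their place "T_tool_cam" (4x4, takes a point from camera to tool coordinates, whose origin is the TCP and whose axes are the tool frame's). Camera axes: x right, y down, z forward; pixel columns grow to the right and rows downward; lengths in m; the calibration is good to about 2 mm. A picture is of the moment at which its call begins: read the wrist's pose just before it. There is no depth.
- hand_in(): hands the job in, once; it reports no verdict.
The state is a dict: "t": time; "q": joint angles; "joint_velocities": joint speeds; "effort": joint torques, N m; "eef_pos": TCP position; "eef_rot": TCP orientation; "wrist_force": force on the tool from outside, world axes, zero at the start; "ft_torque": the same for the moment, N m; "opening": finger opening in m.
Only numpy, scipy, OpenCV 4.12 (cv2) and the standard library are available. Lean on these libraries where they do the work, as an engineer would, in place of code of your own. Each camera call takes 0.05 s, during which the arm holds its last target.

### The job

Move each culture on to its next station: the round dish from the warming plate to the light plate, the square dish from the light plate to the balance, and the jar from the balance to the warming plate, each standing upright in the middle of its new surface. Every station is taken, so park one of them on the empty white tile on the way, standing well within it. Set them down without dropping or tipping them, never on the bare table, and leave the loom, the bottle and the stack of large dishes where they are.

Things in the scene. Friction and masses are not known exactly. Their poses are not given: they have to be found in the camera images.
- round_c (a point): Round lidded culture dish, clear plastic with amber gel and a woven patch inside: 60 mm diameter, 18 mm high, about 50 g. The point is its centre, 9 mm above its underside; z is up. Starts near the middle of the warming plate. Can be gripped across its diameter in any direction.
- square_c (a point): Square lidded culture dish, clear plastic with amber gel and parallel strips inside: 54 x 54 mm, 22 mm high, about 65 g. The point is its centre, 11 mm above its underside; x and y axes are square to its sides, z up. Starts near the middle of the light plate, at any angle.
- jar_c (a point): Screw-top sample jar with a black lid, amber gel inside: 46 mm diameter from foot to lid, 56 mm high, about 90 g. The point is its centre, 28 mm above its underside; z up. Starts near the middle of the balance pan.
- warming_top (a point): Warming plate: white housing 180 mm deep, 140 mm wide with a bare aluminium top plate 122 x 122 mm, its surface 60 mm above the table; black knob and dark display, no higher than the surface, on the strip towards the robot. The point is the middle of the aluminium surface. Does not move while you work. Turned a little, at most about 9 degrees; x axis away from its control strip, z up.
- balance_pan (a point): Balance: grey housing 190 mm deep, 136 mm wide with a round steel pan of 110 mm diameter, its surface 42 mm above the table (rigid); display and keys, lower than the pan, on the strip towards the robot. The point is the middle of the pan's surface. Does not move while you work. Turned a little, at most about 9 degrees; x axis away from its control strip, z up.
- light_top (a point): Light plate: flat black housing 172 mm deep, 140 mm wide with a glowing white opal window 118 x 118 mm, its surface 26 mm above the table; small switch and dimmer, up to 4 mm higher than the window, on the strip towards the robot. The point is the middle of the window's surface. Does not move while you work. Turned a little, at most about 9 degrees; x axis away from its control strip, z up.
- tile_top (a point): White glazed tile lying on the table, 130 x 130 mm, 10 mm thick, empty at the start: the free spot. The point is the middle of its upper face. Does not move. x and y axes along its edges, z up.
- loom: Bystander: small bare wooden frame loom, 136 x 250 mm, 53 mm high, on the far side of the work. Origin at the centre of its underside, z up.
- bottle: Bystander: white plastic bottle, 56 mm diameter, 135 mm high, at the far left. Origin at the centre of its underside, z up.
- dish_stack: Bystander: stack of three large round dishes, 90 mm diameter, 45 mm high in all, at the far right. Origin at the centre of its underside, z up.

How it is judged:
By the outcome, as a careful person would: the job done as asked, in the order asked, and still so for the second after the job is handed in, with the robot touching nothing.
It also fails if it takes over 112 s, if anything falls off the work surface, if the arm or the gripper's body presses on something with over 40 N, if the wrist force passes 120 N, or if a joint passes its speed limit or range.

## Working session

There is one attempt and no reset: what is moved stays moved. The work goes in short steps, Python scripts to look and compute and a tool call to move; the robot and the scene stay as the last step left them, time stands still between calls to the robot, and variables do not carry over. Pictures are saved under pics/ and viewed, and the job is handed in when it is done.

Besides the shell and the picture viewer there is one more tool, called as a command line: name --argument value ..., lists and objects as JSON in quotes. servo_tool: Moves the arm, as the interface text tells. Its arguments: {"type":"object","properties":{"targets":{"type":"array"},"claw":{"type":"number"},"grip_force":{"type":"number"}},"required":["targets"]}

```bash
ls; mkdir -p pics
python3 - <<'E'
from rig import state, snapshot, tip_extent
import cv2,numpy as np
s=state();print({k:np.round(v,3).tolist() for k,v in s.items()},tip_extent)
for n in ("scene","side","wrist"):
    d=snapshot(n);cv2.imwrite(f"pics/{n}0.png",d["frame"][:,:,::-1])
    print(n,[ (k,np.round(v,4).tolist()) for k,v in d.items() if k!="frame"])
E
```

```text
pics
{'t': 0.0, 'q': [82.541, 22.09, 0.38, -0.03, -68.413, -14.817], 'joint_velocities': [0.008, 0.126, 0.027, -0.034, -0.038, 0.026], 'effort': [0.001, -39.066, 18.741, 4.22, 0.011, -0.0], 'eef_pos': [0.237, 0.578, 0.243], 'eef_rot': [[-0.925, -0.001, -0.379], [0.379, -0.002, -0.925], [-0.0, -1.0, 0.002]], 'wrist_force': [-1.055, 0.141, 1.024], 'ft_torque': [-0.002, -0.022, -0.072], 'opening': 0.087} 0.022
scene [('mtx', [[450.3105, 0.0, 256.9431], [0.0, 450.3105, 188.4429], [0.0, 0.0, 1.0]]), ('view', [[-0.5125, 0.8587, 0.0014, 0.3005], [0.7007, 0.4191, -0.5774, -0.3834], [-0.4963, -0.295, -0.8165, 1.5233], [0.0, 0.0, 0.0, 1.0]])]
side [('mtx', [[366.5461, 0.0, 262.8853], [0.0, 366.5461, 196.3171], [0.0, 0.0, 1.0]]), ('view', [[0.8759, -0.4823, 0.0101, -0.5424], [-0.3476, -0.6454, -0.6802, 0.2531], [0.3346, 0.5923, -0.733, 1.0078], [0.0, 0.0, 0.0, 1.0]])]
wrist [('mtx', [[315.5463, 0.0, 259.3124], [0.0, 315.5463, 194.4169], [0.0, 0.0, 1.0]]), ('T_tool_cam', [[0.0004, 0.9581, 0.2865, -0.0785], [-0.0009, -0.2865, 0.9581, -0.1394], [1.0, -0.0006, 0.0007, -0.0002], [0.0, 0.0, 0.0, 1.0]])]
```

View pics/scene0.png

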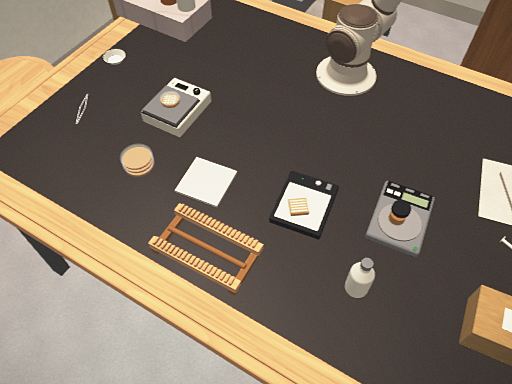

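View pics/side0.png

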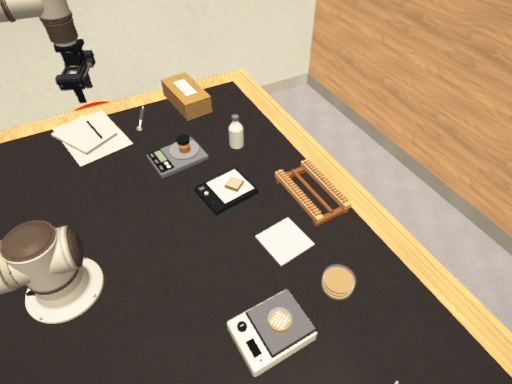

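View pics/wrist0.png

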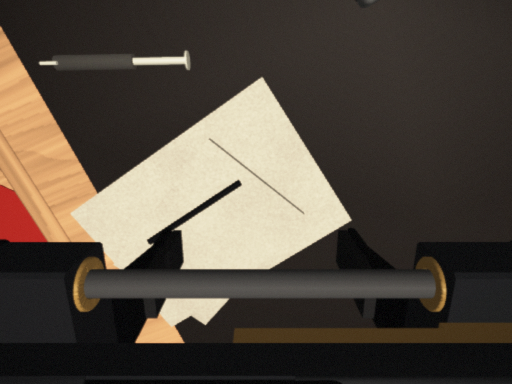

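Run:
```python
import cv2,numpy as np
a=cv2.imread("pics/scene0.png");b=cv2.imread("pics/side0.png")
def crop(i,x,y,w=100,h=75): 
    return cv2.resize(i[y:y+h,x:x+w],(w*4,h*4),interpolation=cv2.INTER_CUBIC)
A=np.vstack([np.hstack([crop(a,130,70),crop(a,255,165)]),np.hstack([crop(a,350,178),crop(a,160,145)])])
B=np.vstack([np.hstack([crop(b,222,295),crop(b,180,150)]),np.hstack([crop(b,130,115),crop(b,235,205)])])
cv2.imwrite("pics/A.png",A);cv2.imwrite("pics/B.png",B)
```

```text
(no output)
```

View pics/A.png

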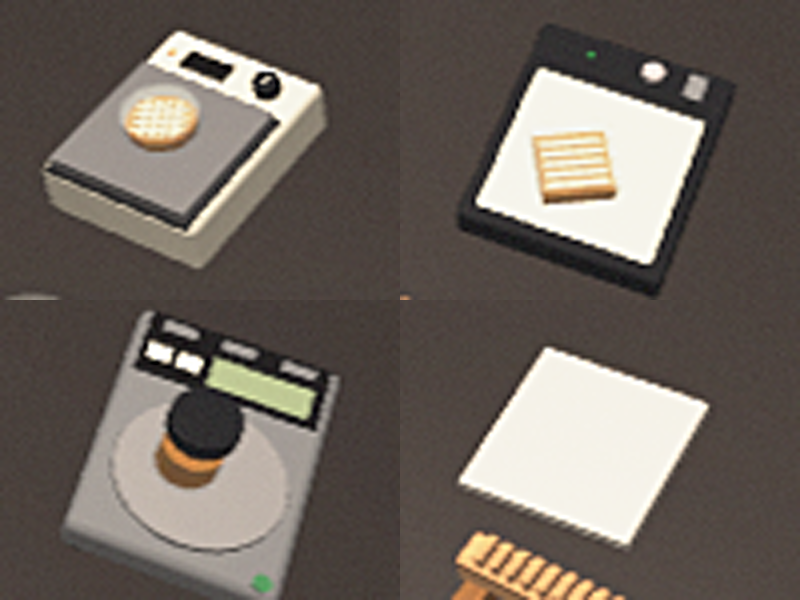

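View pics/B.png

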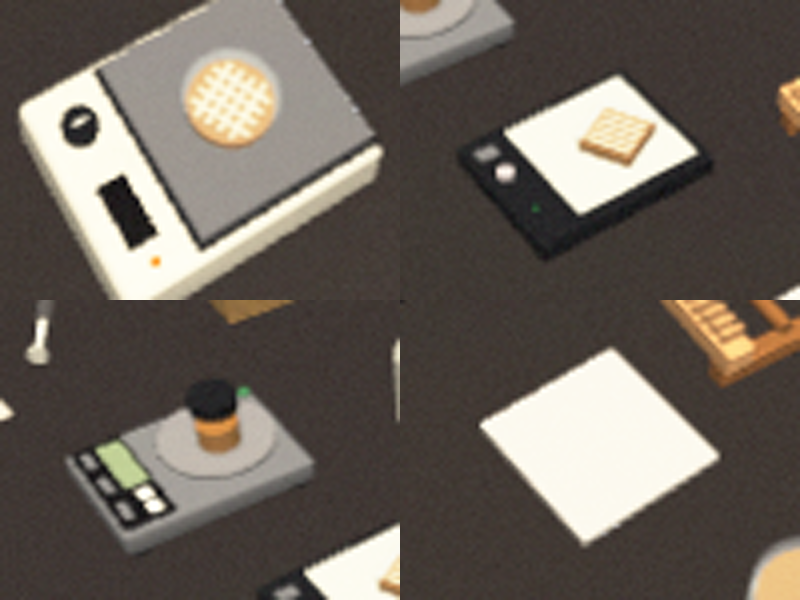

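```bash
cat > h.py <<'E'
import numpy as np, cv2
from rig import state, snapshot, tip_extent
def backproj(px,K,view,z):
    px=np.atleast_2d(px).astype(float)
    r=np.c_[(px-K[:2,2])/[K[0,0],K[1,1]],np.ones(len(px))]
    R,t=view[:3,:3],view[:3,3]; c=-R.T@t; d=r@R
    return c+d*((z-c[2])/d[:,2])[:,None]
def wristview(s,d):
    T=np.eye(4);T[:3,:3]=s["eef_rot"];T[:3,3]=s["eef_pos"]
    return np.linalg.inv(T@np.array(d["T_tool_cam"]))
def proj(P,K,view):
    p=np.atleast_2d(P)@view[:3,:3].T+view[:3,3]; q=p@np.array(K).T; return q[:,:2]/q[:,2:]
E
python3 - <<'E'
from h import *
a=snapshot("scene");b=snapshot("side")
def go(n,sc,si,z,scp,sip):
    # panel offset
    f=lambda pts,o,c:(np.array(pts,float)-c)/4+o-.0
    for cam,p in ((a,f(sc,*scp)),(b,f(si,*sip))):
        P=backproj(p,cam["mtx"],cam["view"],z); print(n,P.mean(0)[:2].round(4), 'edges',[np.linalg.norm(P[i]-P[i-1]).round(3) for i in range(len(P))] if len(P)>1 else '', [np.degrees(np.arctan2(*(P[i]-P[i-1])[1::-1])).round(1) for i in range(len(P))] if len(P)>1 else '')
tl,tr,bl,br=(0,0),(400,0),(0,300),(400,300)
go('warm',[(148,68),(272,120),(186,215),(50,160)],[(98,70),(202,245),(378,140),(275,-5)],.06,((130,70),tl),((222,295),tl))
go('light',[(542,68),(704,120),(650,264),(477,206)],[(503,130),(582,213),(700,150),(618,76)],.026,((255,165),tr),((180,150),tr))
go('tile',[(548,348),(708,405),(630,542),(460,478)],[(480,425),(585,545),(718,456),(612,348)],.01,((160,145),br),((235,205),br))
go('pan',[(200,475)],[(215,434)],.042,((350,178),bl),((130,115),bl))
go('jar',[(205,420)],[(213,397)],.098,((350,178),bl),((130,115),bl))
go('round',[(158,116)],[(231,97)],.069,((130,70),tl),((222,295),tl))
go('sq',[(575,167)],[(618,135)],.037,((255,165),tr),((180,150),tr))
go('sqtop',[(533,134),(606,131),(615,192),(542,200)],[(611,107),(656,122),(629,158),(582,141)],.048,((255,165),tr),((180,150),tr))
E
```

```text
warm [ 0.462  -0.3754] edges [np.float64(0.117), np.float64(0.116), np.float64(0.113), np.float64(0.121)] [np.float64(179.2), np.float64(91.2), np.float64(1.6), np.float64(-86.7)]
warm [ 0.4563 -0.3882] edges [np.float64(0.123), np.float64(0.121), np.float64(0.122), np.float64(0.11)] [np.float64(175.8), np.float64(-88.1), np.float64(1.1), np.float64(92.1)]
light [0.558  0.1255] edges [np.float64(0.12), np.float64(0.115), np.float64(0.12), np.float64(0.117)] [np.float64(-172.1), np.float64(98.9), np.float64(8.8), np.float64(-80.8)]
light [0.5593 0.1224] edges [np.float64(0.117), np.float64(0.12), np.float64(0.119), np.float64(0.117)] [np.float64(-172.9), np.float64(-80.8), np.float64(8.5), np.float64(100.3)]
tile [ 0.6115 -0.1482] edges [np.float64(0.126), np.float64(0.128), np.float64(0.126), np.float64(0.13)] [np.float64(-173.3), np.float64(97.0), np.float64(7.7), np.float64(-82.8)]
tile [ 0.6102 -0.1534] edges [np.float64(0.13), np.float64(0.131), np.float64(0.129), np.float64(0.129)] [np.float64(-172.4), np.float64(-82.9), np.float64(8.4), np.float64(96.7)]
pan [0.4856 0.3621] edges  
pan [0.484  0.3607] edges  
jar [0.4864 0.3503] edges  
jar [0.4839 0.342 ] edges  
round [ 0.4511 -0.3878] edges  
round [ 0.4538 -0.3832] edges  
sq [0.5742 0.1195] edges  
sq [0.5708 0.1116] edges  
sqtop [0.5791 0.1204] edges [np.float64(0.051), np.float64(0.048), np.float64(0.047), np.float64(0.047)] [np.float64(-145.0), np.float64(123.7), np.float64(34.2), np.float64(-51.8)]
sqtop [0.5693 0.1043] edges [np.float64(0.046), np.float64(0.043), np.float64(0.047), np.float64(0.044)] [np.float64(33.0), np.float64(-53.4), np.float64(-144.9), np.float64(125.5)]
```

Run:
```python
from h import *
a=snapshot("scene");b=snapshot("side")
for n,p,q,z in (('bottle',(367,263),(235,117),.135),('bottle base',(357,290),(237,143),0.01)):
    print(n,backproj(p,a["mtx"],a["view"],z).round(3),backproj(q,b["mtx"],b["view"],z).round(3))
print('loom',backproj([(179,206),(262,247),(236,285),(151,242)],a["mtx"],a["view"],.053).round(3))
s=state();R=s["eef_rot"];p=np.array(s["eef_pos"])
print(s["t"],R.T@(np.array([.485,.346,.245])-p))
```

```text
bottle [[0.687 0.337 0.135]] [[0.683 0.329 0.135]]
bottle base [[0.695 0.342 0.01 ]] [[0.688 0.333 0.01 ]]
loom [[ 0.74  -0.141  0.053]
 [ 0.732  0.101  0.053]
 [ 0.847  0.099  0.053]
 [ 0.859 -0.137  0.053]]
0.35 [-0.31768548 -0.00063954  0.12082074]
```

servo_tool --targets '[[[-0.036, 0, 0.014, 0, 0, 0], [-0.072, 0, 0.028, 0, 0, 0], [-0.108, 0, 0.042, 0, 0, 0], [-0.144, 0, 0.056, 0, 0, 0], [-0.18, 0, 0.07, 0, 0, 0]]]'

```text
t: 0.77
eef_pos: [0.3778, 0.4441, 0.2447]
eef_rot: [[-0.926, 0.0, -0.378], [0.378, 0.0, -0.926], [-0.0, -1.0, -0.0]]
wrist_force: [0.8, 0.4, -0.6]
opening: 0.0868
```

servo_tool --targets '[[[-0.036, 0, 0.014, 0, 0, 0], [-0.072, 0, 0.028, 0, 0, 0], [-0.108, 0, 0.04, 0, 0, 0], [-0.138, 0, 0.051, 0, 0, 0], [-0.138, 0, 0.051, 0, 0, 0]]]'

```text
t: 1.18
eef_pos: [0.4885, 0.3421, 0.2444]
eef_rot: [[-0.923, 0.0, -0.384], [0.384, -0.001, -0.923], [-0.001, -1.0, 0.001]]
wrist_force: [0.0, -0.0, -0.4]
opening: 0.087
```

```bash
cat >> h.py <<'E'
def wsnap(name):
    s=state();d=snapshot("wrist");cv2.imwrite(f"pics/{name}.png",d["frame"][:,:,::-1])
    v=wristview(s,d);np.savez(f"pics/{name}.npz",K=d["mtx"],v=v)
    print(round(s["t"],2),np.round(s["eef_pos"],4),np.round(s["eef_rot"],3).tolist(),np.round(s["wrist_force"],1),round(s["opening"],4));return s
def wbp(name,px,z):
    f=np.load(f"pics/{name}.npz");return backproj(px,f["K"],f["v"],z)
def shift(s,target):
    return np.round(np.array(s["eef_rot"]).T@(np.array(target)-s["eef_pos"]),4)
E
python3 -c "
from h import *
wsnap('w1')"
```

```text
1.18 [0.4885 0.3421 0.2444] [[-0.923, 0.0, -0.384], [0.384, -0.001, -0.923], [-0.001, -1.0, 0.001]] [ 0.  -0.  -0.4] 0.087
```

View pics/w1.png

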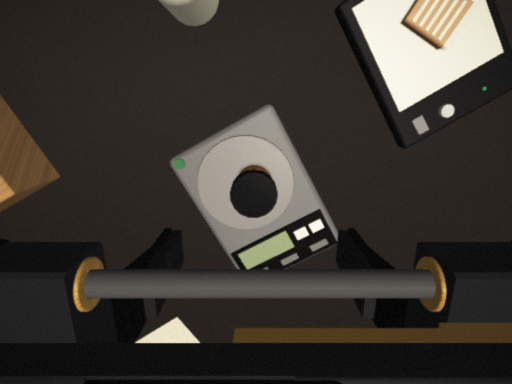

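Run:
```python
from h import *
i=cv2.imread("pics/w1.png");g=cv2.cvtColor(i,cv2.COLOR_BGR2GRAY)
print(g[183,185:215],g[120:150,245],g[193,215:290:3])
def circ(P):
    A=np.c_[2*P[:,:2],np.ones(len(P))];x=np.linalg.lstsq(A,(P[:,:2]**2).sum(1),rcond=None)[0]
    return x[:2],np.sqrt(x[2]+x[:2]@x[:2])
# lid
m=((g<60)*255).astype(np.uint8);m=cv2.morphologyEx(m,cv2.MORPH_OPEN,np.ones((3,3)))
n,l,st,c=cv2.connectedComponentsWithStats(m);k=l[193,253];print('lid',st[k],c[k])
cs=cv2.findContours((l==k).astype(np.uint8),cv2.RETR_EXTERNAL,cv2.CHAIN_APPROX_NONE)[0][0][:,0]
print('jar',circ(wbp('w1',cs[cs[:,1]>185],.098)),circ(wbp('w1',cs,.098)))
t=(int(g[183,205])+int(g[183,190]))/2
pts=[]
for a in np.radians(np.arange(0,360,6)):
    r=np.arange(38,60,.5);xs=245+r*np.cos(a);ys=182+r*np.sin(a)
    v=cv2.remap(cv2.GaussianBlur(g,(3,3),0),xs.astype(np.float32)[None],ys.astype(np.float32)[None],1)[0].astype(float)
    d=np.diff(v)
    j=np.argmin(d)
    if 44<r[j]<52: pts.append((xs[j],ys[j]))
P=wbp('w1',pts,.042);c,r=circ(P);e=np.abs(np.hypot(*(P[:,:2]-c).T)-r);P=P[e<.003];print('pan',circ(P),len(P))
```

```text
[123 131 133 131 131 133 130 132 134 135 133 134 136 156 158 161 156 160
 160 160 161 159 159 162 159 162 163 163 162 161] [115 129 141 147 148 151 149 151 148 150 150 148 152 147 140 112 162 175
 173 174 173 175 172 174 174 175 172 172 176 171] [162 162 162 163 162  47  25  25  30  30  28  29  29  29  29  28  30  31
  32  32  33 161 168 168 170]
lid [ 230  168   47   49 1779] [253.17650365 192.73974143]
jar (array([0.48384142, 0.35021037]), np.float64(0.021559675167995593)) (array([0.48542599, 0.3495156 ]), np.float64(0.022530204117509913))
pan (array([0.48382847, 0.36106275]), np.float64(0.0531764937724073)) 35
```

```bash
python3 -c "
from h import *
print(shift(state(),[.4845,.350,.078]))"
```

```text
[ 0.0048  0.1663 -0.0049]
```

servo_tool --targets '[[[0.0048, 0.03, -0.005, 0, 0, 0], [0.0048, 0.07, -0.005, 0, 0, 0], [0.0048, 0.105, -0.005, 0, 0, 0], [0.0048, 0.135, -0.005, 0, 0, 0], [0.0048, 0.155, -0.005, 0, 0, 0]]]'

```text
t: 1.65
eef_pos: [0.4807, 0.3518, 0.0863]
eef_rot: [[-0.926, -0.003, -0.378], [0.378, -0.003, -0.926], [0.002, -1.0, 0.004]]
wrist_force: [0.2, 0.2, -1.0]
opening: 0.0869
```

servo_tool --targets '[[[0, 0.009, 0, 0, 0, 0], [0, 0.0115, 0, 0, 0, 0], [0, 0.0115, 0, 0, 0, 0], [0, 0.0115, 0, 0, 0, 0]]]'

```text
t: 1.98
eef_pos: [0.4833, 0.3535, 0.0796]
eef_rot: [[-0.926, 0.002, -0.378], [0.378, 0.002, -0.926], [-0.001, -1.0, -0.003]]
wrist_force: [0.8, -0.2, 0.5]
opening: 0.0871
```

servo_tool --targets '[[[0, 0, 0, 0, 0, 0], [0, 0, 0, 0, 0, 0], [0, 0, 0, 0, 0, 0], [0, 0, 0, 0, 0, 0], [0, 0, 0, 0, 0, 0]]]' --claw 0.55 --grip_force 10

```text
t: 2.4
eef_pos: [0.4829, 0.3523, 0.0785]
eef_rot: [[-0.925, 0.001, -0.379], [0.379, 0.001, -0.925], [-0.0, -1.0, -0.001]]
wrist_force: [-0.2, -0.1, 0.6]
opening: 0.0618
```

servo_tool --targets '[[[0, 0, 0, 0, 0, 0], [0, 0, 0, 0, 0, 0], [0, 0, 0, 0, 0, 0], [0, 0, 0, 0, 0, 0], [0, 0, 0, 0, 0, 0]]]' --claw 0.7 --grip_force 15

```text
t: 2.82
eef_pos: [0.4827, 0.3521, 0.078]
eef_rot: [[-0.925, -0.0, -0.379], [0.379, -0.0, -0.925], [0.0, -1.0, 0.0]]
wrist_force: [-0.3, -0.9, 1.0]
opening: 0.0457
```

servo_tool --targets '[[[0, 0, 0, 0, 0, 0], [0, -0.004, 0, 0, 0, 0], [0, -0.015, 0, 0, 0, 0], [0, -0.03, 0, 0, 0, 0], [0, -0.05, 0, 0, 0, 0]]]'

```text
t: 3.23
eef_pos: [0.4822, 0.3518, 0.128]
eef_rot: [[-0.925, -0.002, -0.379], [0.379, -0.002, -0.925], [0.001, -1.0, 0.002]]
wrist_force: [1.1, -0.4, -0.9]
opening: 0.0454
```

```bash
python3 -c "
from h import *
s=wsnap('w2')
print(shift(s,[.611,-.151,.15]))"
```

```text
3.23 [0.4822 0.3518 0.128 ] [[-0.925, -0.002, -0.379], [0.379, -0.002, -0.925], [0.001, -1.0, 0.002]] [ 1.1 -0.4 -0.9] 0.0454
[-0.3098 -0.0213  0.4165]
```

View pics/w2.png

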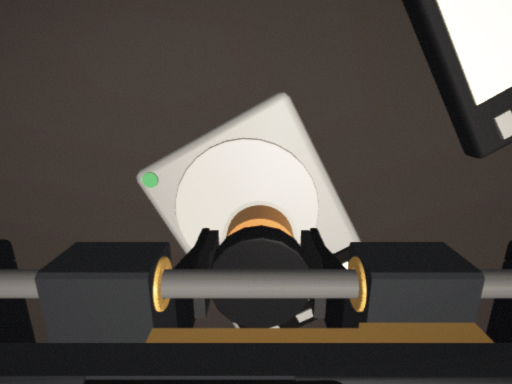

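servo_tool --targets '[[[-0.008, -0.01, 0.01, 0, 0, 0], [-0.023, -0.021, 0.03, 0, 0, 0], [-0.042, -0.021, 0.056, 0, 0, 0], [-0.062, -0.021, 0.083, 0, 0, 0], [-0.082, -0.021, 0.11, 0, 0, 0]]]'

```text
t: 3.7
eef_pos: [0.5169, 0.2178, 0.1497]
eef_rot: [[-0.926, 0.0, -0.378], [0.378, 0.001, -0.926], [-0.0, -1.0, -0.001]]
wrist_force: [0.3, 1.1, -1.6]
opening: 0.0457
```

servo_tool --targets '[[[-0.02, 0, 0.027, 0, 0, 0], [-0.04, 0, 0.054, 0, 0, 0], [-0.06, 0, 0.081, 0, 0, 0], [-0.08, 0, 0.108, 0, 0, 0], [-0.1, 0, 0.135, 0, 0, 0]]]'

```text
t: 4.12
eef_pos: [0.5582, 0.0544, 0.1496]
eef_rot: [[-0.925, 0.0, -0.379], [0.379, 0.0, -0.925], [-0.0, -1.0, -0.0]]
wrist_force: [0.1, -0.4, -1.2]
opening: 0.0456
```

servo_tool --targets '[[[-0.02, 0, 0.027, 0, 0, 0], [-0.04, 0, 0.054, 0, 0, 0], [-0.06, 0, 0.081, 0, 0, 0], [-0.08, 0, 0.108, 0, 0, 0], [-0.095, 0, 0.128, 0, 0, 0]]]'

```text
t: 4.53
eef_pos: [0.5976, -0.1009, 0.1494]
eef_rot: [[-0.925, 0.0, -0.381], [0.381, -0.0, -0.925], [-0.0, -1.0, 0.0]]
wrist_force: [0.3, 0.5, -1.6]
opening: 0.0455
```

servo_tool --targets '[[[-0.012, 0, 0.016, 0, 0, 0], [-0.02, 0, 0.026, 0, 0, 0], [-0.02, 0, 0.026, 0, 0, 0], [-0.02, 0, 0.026, 0, 0, 0]]]'

```text
t: 4.87
eef_pos: [0.606, -0.13, 0.149]
eef_rot: [[-0.925, -0.0, -0.38], [0.38, 0.0, -0.925], [0.0, -1.0, -0.0]]
wrist_force: [0.6, 0.6, -1.2]
opening: 0.0456
```

```bash
python3 -c "
from h import *
s=wsnap('w3')
print(shift(s,[.611,-.151,.15]))"
```

```text
4.87 [ 0.606 -0.13   0.149] [[-0.925, -0.0, -0.38], [0.38, 0.0, -0.925], [0.0, -1.0, -0.0]] [ 0.6  0.6 -1.2] 0.0456
[-0.0126 -0.001   0.0176]
```

View pics/w3.png

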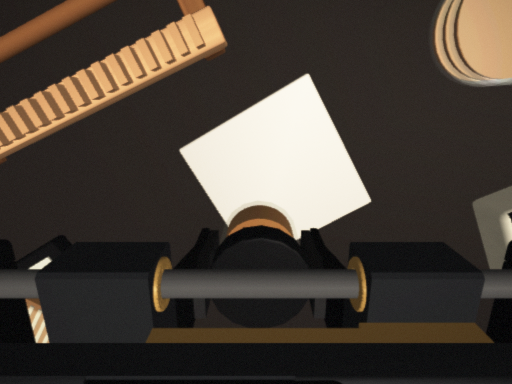

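```bash
python3 -c "
from h import *
P=wbp('w3',[(180,151),(308,74),(371,200)],.01);print(P.round(4),(P[0]+P[2])/2,np.linalg.norm(P[1]-P[0]),np.linalg.norm(P[1]-P[2]))
print(shift(state(),[*((P[0]+P[2])/2)[:2],.047]))"
```

```text
[[ 0.6653 -0.0786  0.01  ]
 [ 0.6823 -0.2049  0.01  ]
 [ 0.5572 -0.2217  0.01  ]] [ 0.61125339 -0.15014525  0.01      ] 0.12746574418985332 0.1262380486861983
[-0.0129  0.102   0.0174]
```

servo_tool --targets '[[[-0.013, 0.01, 0.017, 0, 0, 0], [-0.013, 0.035, 0.017, 0, 0, 0], [-0.013, 0.06, 0.017, 0, 0, 0], [-0.013, 0.08, 0.017, 0, 0, 0], [-0.013, 0.092, 0.017, 0, 0, 0]]]'

```text
t: 5.33
eef_pos: [0.6103, -0.1487, 0.0547]
eef_rot: [[-0.926, -0.004, -0.378], [0.378, 0.001, -0.926], [0.004, -1.0, 0.001]]
wrist_force: [-0.1, -0.0, -0.9]
opening: 0.0456
```

servo_tool --targets '[[[0, 0.004, 0, 0, 0, 0], [0, 0.007, 0, 0, 0, 0], [0, 0.009, 0, 0, 0, 0], [0, 0.01, 0, 0, 0, 0], [0, 0.01, 0, 0, 0, 0]]]'

```text
t: 5.75
eef_pos: [0.6125, -0.15, 0.048]
eef_rot: [[-0.925, 0.002, -0.379], [0.379, -0.0, -0.925], [-0.002, -1.0, -0.001]]
wrist_force: [-0.1, -0.2, -0.6]
opening: 0.0457
```

servo_tool --targets '[[[0, 0.001, 0, 0, 0, 0], [0, 0.0015, 0, 0, 0, 0], [0, 0.0015, 0, 0, 0, 0], [0, 0.0015, 0, 0, 0, 0]]]'

```text
t: 6.08
eef_pos: [0.6122, -0.1502, 0.0461]
eef_rot: [[-0.925, 0.001, -0.379], [0.379, -0.0, -0.925], [-0.001, -1.0, -0.0]]
wrist_force: [-0.5, 0.5, 1.2]
opening: 0.0454
```

servo_tool --targets '[[[0, 0, 0, 0, 0, 0], [0, 0, 0, 0, 0, 0], [0, 0, 0, 0, 0, 0], [0, 0, 0, 0, 0, 0], [0, 0, 0, 0, 0, 0]]]' --claw 0

```text
t: 6.5
eef_pos: [0.6119, -0.1502, 0.0455]
eef_rot: [[-0.925, -0.0, -0.379], [0.379, -0.0, -0.925], [0.0, -1.0, 0.0]]
wrist_force: [-0.6, 0.2, 0.2]
opening: 0.0714
```

servo_tool --targets '[[[0, 0, 0, 0, 0, 0], [0, -0.01, 0, 0, 0, 0], [0, -0.035, 0, 0, 0, 0], [0, -0.07, 0, 0, 0, 0], [0, -0.105, 0, 0, 0, 0]]]'

```text
t: 6.92
eef_pos: [0.6113, -0.1502, 0.1516]
eef_rot: [[-0.925, -0.002, -0.379], [0.379, -0.0, -0.925], [0.002, -1.0, 0.001]]
wrist_force: [0.8, -0.1, 0.3]
opening: 0.0868
```

servo_tool --targets '[[[0, -0.04, 0, 0, 0, 0], [0, -0.08, 0, 0, 0, 0], [0, -0.09, 0, 0, 0, 0], [0, -0.09, 0, 0, 0, 0]]]'

```text
t: 7.25
eef_pos: [0.614, -0.1505, 0.2469]
eef_rot: [[-0.926, 0.011, -0.379], [0.379, -0.001, -0.926], [-0.011, -1.0, -0.003]]
wrist_force: [-0.5, 0.1, 0.4]
opening: 0.0871
```

```bash
python3 -c "
from h import *
s=wsnap('w4')
print(shift(s,[.572,.114,.235]))"
```

```text
7.25 [ 0.614  -0.1505  0.2469] [[-0.926, 0.011, -0.379], [0.379, -0.001, -0.926], [-0.011, -1.0, -0.003]] [-0.5  0.1  0.4] 0.0871
[ 0.1391  0.0111 -0.2289]
```

View pics/w4.png

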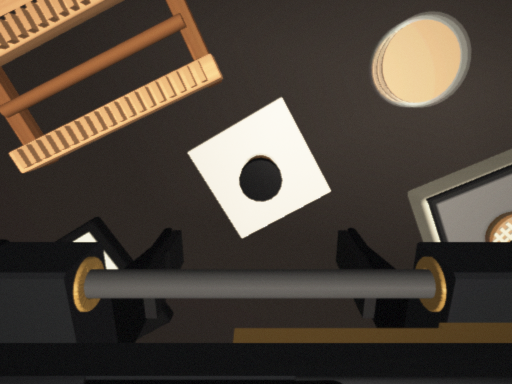

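servo_tool --targets '[[[0.015, 0, -0.025, 0, 6.8, 0], [0.033, 0, -0.055, 0, 13.6, 0], [0.052, 0, -0.086, 0, 20.4, 0], [0.071, 0, -0.117, 0, 27.2, 0], [0.09, 0, -0.148, 0, 34, 0]]]'

```text
t: 7.72
eef_pos: [0.5833, 0.0221, 0.2389]
eef_rot: [[-0.55, -0.003, -0.835], [0.835, -0.001, -0.55], [0.001, -1.0, 0.003]]
wrist_force: [0.4, -0.0, 0.2]
opening: 0.0869
```

```bash
python3 -c "
from h import *
s=state();print(s['q']);
print(shift(s,[.572,.114,.235]))"
```

```text
[ 1.80441241e+01  1.83557979e+01 -5.90683037e+00 -2.80895962e-02
 -6.59299153e+01  1.53131493e+01]
[ 0.083   0.0039 -0.0411]
```

servo_tool --targets '[[[0.033, 0, -0.016, 0, 0, 0], [0.064, 0, -0.032, 0, 0, 0], [0.083, 0, -0.041, 0, 0, 0], [0.083, 0, -0.041, 0, 0, 0], [0.083, 0, -0.041, 0, 0, 0]]]'

```text
t: 8.13
eef_pos: [0.5718, 0.1135, 0.2391]
eef_rot: [[-0.557, -0.003, -0.83], [0.83, -0.001, -0.557], [0.001, -1.0, 0.003]]
wrist_force: [0.1, -0.2, 0.3]
opening: 0.0867
```

```bash
python3 -c "
from h import *
s=wsnap('w5')
i=cv2.imread('pics/w5.png');cv2.imwrite('pics/w5z.png',cv2.resize(i[90:270,140:380],(720,540),interpolation=2))"
```

```text
8.13 [0.5718 0.1135 0.2391] [[-0.557, -0.003, -0.83], [0.83, -0.001, -0.557], [0.001, -1.0, 0.003]] [ 0.1 -0.2  0.3] 0.0867
```

View pics/w5z.png

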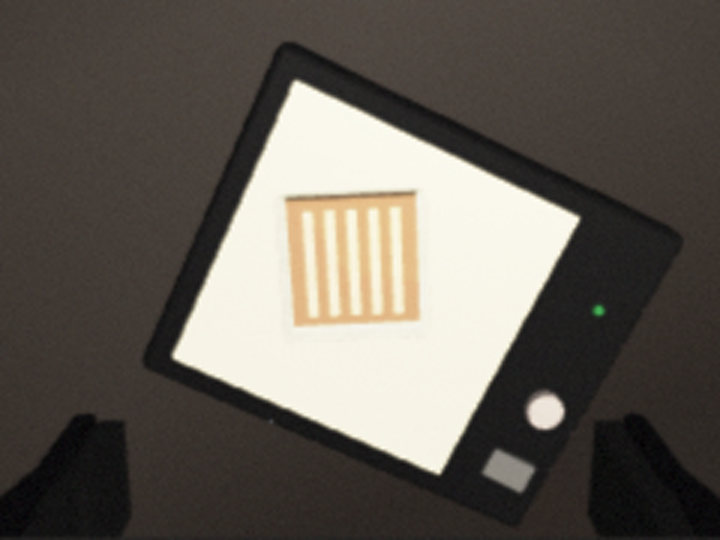

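Run:
```python
from h import *
f=lambda p:(np.array(p,float)+.5)/3-.5+[140,90]
P=wbp('w5',f([(296,81),(580,217),(440,474),(172,356)]),.026);print('light',P.mean(0),[np.linalg.norm(P[i]-P[i-1]).round(4) for i in range(4)],[np.degrees(np.arctan2(*(P[i]-P[i-1])[1::-1])).round(1) for i in range(4)])
for z in (.03,.036,.04):
  P=wbp('w5',f([(286,198),(415,192),(420,320),(294,326)]),z);print('gel',z,P.mean(0),[np.linalg.norm(P[i]-P[i-1]).round(4) for i in range(4)],[np.degrees(np.arctan2(*(P[i]-P[i-1])[1::-1])).round(1) for i in range(4)])
P=wbp('w5',f([(424,188),(427,338),(287,340),(277,195)]),.048);print('lid',P.mean(0),[np.linalg.norm(P[i]-P[i-1]).round(4) for i in range(4)])
s=state();print(np.degrees(np.arctan2(s['eef_rot'][1][2],s['eef_rot'][0][2])))
i=cv2.imread('pics/w5.png');g=cv2.createCLAHE(4,(4,4)).apply(i[140:215,220:295,0]);
h=np.clip((i[140:215,220:295].min(2).astype(float)-200)*4.6,0,255).astype(np.uint8)
cv2.imwrite('pics/w5c.png',np.hstack([cv2.resize(x,(400,400),interpolation=2) for x in (g,h)]))
```

```text
light [0.55756954 0.12403294 0.026     ] [np.float64(0.1168), np.float64(0.1173), np.float64(0.1177), np.float64(0.1184)] [np.float64(-81.9), np.float64(-171.3), np.float64(98.6), np.float64(8.2)]
gel 0.03 [0.57022979 0.11778452 0.03      ] [np.float64(0.0497), np.float64(0.0478), np.float64(0.0496), np.float64(0.0486)] [np.float64(-53.9), np.float64(-143.5), np.float64(127.0), np.float64(36.6)]
gel 0.036 [0.57101766 0.11659286 0.036     ] [np.float64(0.0489), np.float64(0.047), np.float64(0.0487), np.float64(0.0478)] [np.float64(-53.9), np.float64(-143.5), np.float64(127.0), np.float64(36.6)]
gel 0.04 [0.57154291 0.11579842 0.04      ] [np.float64(0.0483), np.float64(0.0464), np.float64(0.0482), np.float64(0.0472)] [np.float64(-53.9), np.float64(-143.5), np.float64(127.0), np.float64(36.6)]
lid [0.5712215 0.1162476 0.048    ] [np.float64(0.0516), np.float64(0.0553), np.float64(0.0514), np.float64(0.0536)]
-146.23452221113743
```

View pics/w5c.png

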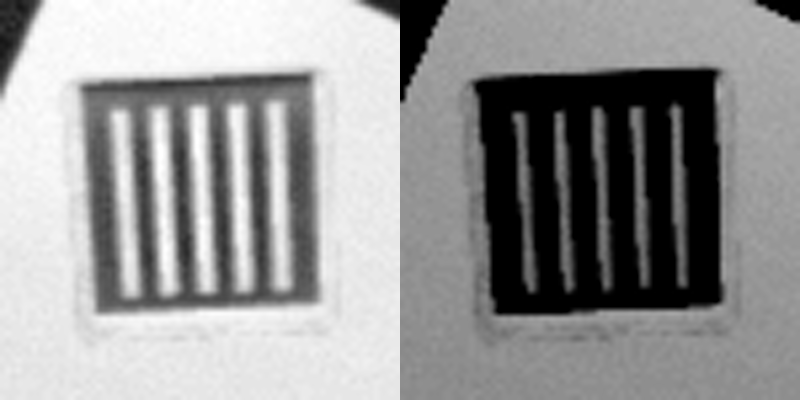

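```bash
python3 -c "
from h import *
print(shift(state(),[.571,.1163,.0515]))"
```

```text
[ 0.0036  0.1878 -0.0017]
```

servo_tool --targets '[[[0.0036, 0.03, -0.002, 0, -2.8, 0], [0.0036, 0.07, -0.002, 0, -2.8, 0], [0.0036, 0.11, -0.002, 0, -2.8, 0], [0.0036, 0.143, -0.002, 0, -2.8, 0], [0.0036, 0.165, -0.002, 0, -2.8, 0]]]'

```text
t: 8.6
eef_pos: [0.5702, 0.1142, 0.0714]
eef_rot: [[-0.593, -0.006, -0.805], [0.805, -0.002, -0.593], [0.002, -1.0, 0.006]]
wrist_force: [-0.2, 0.5, 0.7]
opening: 0.087
```

servo_tool --targets '[[[0, 0.01, 0, 0, 0, 0], [0, 0.017, 0, 0, 0, 0], [0, 0.02, 0, 0, 0, 0], [0, 0.02, 0, 0, 0, 0], [0, 0.02, 0, 0, 0, 0]]]'

```text
t: 9.02
eef_pos: [0.5734, 0.1169, 0.057]
eef_rot: [[-0.595, 0.003, -0.804], [0.804, 0.001, -0.595], [-0.001, -1.0, -0.003]]
wrist_force: [0.8, 0.5, 0.1]
opening: 0.0868
```

```bash
python3 -c "
from h import *
s=state();print(s['q'],s['wrist_force'],np.degrees(np.arctan2(s['eef_rot'][1][2],s['eef_rot'][0][2])))
print(shift(s,[.571,.1163,.0515]))"
```

```text
[ 2.73784209e+01  2.94201638e+01 -1.81374659e+01  2.29330242e-02
 -4.22850805e+01  9.12143279e+00] [0.80736259 0.51854525 0.05615938] -143.48314781400973
[0.001  0.0055 0.0023]
```

servo_tool --targets '[[[0.001, 0.003, 0.001, 0, 0, 0], [0.001, 0.0045, 0.001, 0, 0, 0], [0.001, 0.0045, 0.001, 0, 0, 0], [0.001, 0.0045, 0.001, 0, 0, 0]]]'

```text
t: 9.35
eef_pos: [0.5711, 0.1171, 0.0514]
eef_rot: [[-0.595, 0.001, -0.803], [0.803, 0.0, -0.595], [-0.0, -1.0, -0.001]]
wrist_force: [1.3, -0.2, 0.6]
opening: 0.0871
```

servo_tool --targets '[[[0, 0, 0, 0, 0, 0], [0, 0, 0, 0, 0, 0], [0, 0, 0, 0, 0, 0], [0, 0, 0, 0, 0, 0], [0, 0, 0, 0, 0, 0]]]' --claw 0.5 --grip_force 10

```text
t: 9.77
eef_pos: [0.5711, 0.117, 0.0511]
eef_rot: [[-0.595, 0.0, -0.804], [0.804, -0.0, -0.595], [-0.0, -1.0, -0.0]]
wrist_force: [-0.2, 0.1, -0.2]
opening: 0.0617
```

servo_tool --targets '[[[0, 0, 0, 0, 0, 0], [0, 0, 0, 0, 0, 0], [0, 0, 0, 0, 0, 0], [0, 0, 0, 0, 0, 0]]]' --claw 0.6 --grip_force 15

```text
t: 10.1
eef_pos: [0.571, 0.117, 0.051]
eef_rot: [[-0.595, 0.0, -0.804], [0.804, 0.0, -0.595], [-0.0, -1.0, -0.0]]
wrist_force: [-0.7, -1.1, -0.1]
opening: 0.0536
```

servo_tool --targets '[[[0, -0.004, 0, 0, 0, 0], [0, -0.014, 0, 0, 0, 0], [0, -0.03, 0, 0, 0, 0], [0, -0.05, 0, 0, 0, 0], [0, -0.07, 0, 0, 0, 0]]]'

```text
t: 10.52
eef_pos: [0.5708, 0.1168, 0.1223]
eef_rot: [[-0.595, -0.0, -0.804], [0.804, -0.0, -0.595], [-0.0, -1.0, 0.0]]
wrist_force: [-0.7, 0.7, -0.4]
opening: 0.0535
```

```bash
python3 -c "
from h import *
s=wsnap('w6')
print(shift(s,[.484,.361,.16]))"
```

```text
10.52 [0.5708 0.1168 0.1223] [[-0.595, -0.0, -0.804], [0.804, -0.0, -0.595], [-0.0, -1.0, 0.0]] [-0.7  0.7 -0.4] 0.0535
[ 0.2479 -0.0377 -0.0755]
```

View pics/w6.png

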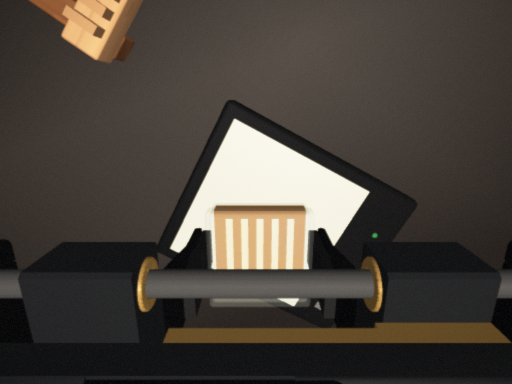

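```bash
python3 -c "
from h import *
s=state()
P=wbp('w6',[(260,204),(260,306),(214,207),(308,206)],.1193)
print((np.array(s['eef_rot']).T@(P-s['eef_pos']).T).T.round(4))"
```

```text
[[-0.0303  0.0079  0.0032]
 [ 0.0263  0.0078  0.0032]
 [-0.0288  0.0081 -0.0187]
 [-0.0292  0.0078  0.0261]]
```

servo_tool --targets '[[[0.012, -0.01, -0.004, 0, 0, 0], [0.037, -0.025, -0.011, 0, 0, 0], [0.067, -0.038, -0.02, 0, 0, 0], [0.1, -0.038, -0.03, 0, 0, 0], [0.133, -0.038, -0.04, 0, 0, 0]]]'

```text
t: 10.98
eef_pos: [0.5235, 0.2494, 0.1607]
eef_rot: [[-0.595, 0.002, -0.804], [0.804, 0.002, -0.595], [0.0, -1.0, -0.002]]
wrist_force: [-0.0, -0.3, -1.3]
opening: 0.0537
```

servo_tool --targets '[[[0.032, 0, -0.01, 0, 0, 0], [0.064, 0, -0.02, 0, 0, 0], [0.09, 0, -0.028, 0, 0, 0], [0.107, 0, -0.034, 0, 0, 0], [0.115, 0, -0.036, 0, 0, 0]]]'

```text
t: 11.4
eef_pos: [0.4832, 0.3643, 0.1592]
eef_rot: [[-0.598, 0.0, -0.802], [0.802, 0.001, -0.598], [0.0, -1.0, -0.0]]
wrist_force: [0.4, 0.7, -0.5]
opening: 0.0535
```

```bash
python3 -c "
from h import *
s=wsnap('w7')
print(shift(s,[.484,.361,.067]))"
```

```text
11.4 [0.4832 0.3643 0.1592] [[-0.598, 0.0, -0.802], [0.802, 0.001, -0.598], [0.0, -1.0, -0.0]] [ 0.4  0.7 -0.5] 0.0535
[-0.0032  0.0922  0.0014]
```

View pics/w7.png

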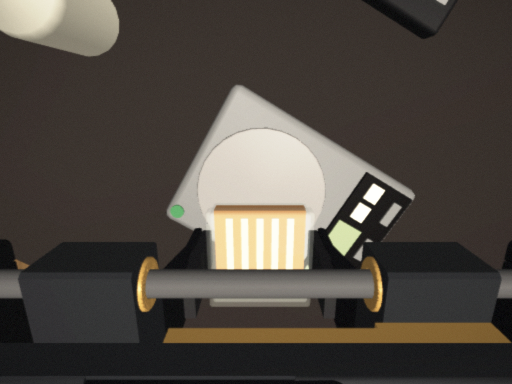

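Run:
```python
from h import *
g=cv2.GaussianBlur(cv2.cvtColor(cv2.imread("pics/w7.png"),cv2.COLOR_BGR2GRAY),(3,3),0)
pts=[]
for a in np.radians(np.arange(175,366,5)):
    r=np.arange(50,80,.5);xs=261+r*np.cos(a);ys=191+r*np.sin(a)
    v=cv2.remap(g,xs.astype(np.float32)[None],ys.astype(np.float32)[None],1)[0].astype(float)
    j=np.argmin(np.diff(v))
    if 57<r[j]<71: pts.append((xs[j],ys[j]))
P=wbp('w7',pts,.042)[:,:2]
from scipy.optimize import least_squares
r=least_squares(lambda x:np.hypot(P[:,0]-x[0],P[:,1]-x[1])-x[2],[.484,.36,.055],loss='soft_l1',f_scale=.001);print(r.x,len(P))
```

```text
[0.48391629 0.36105608 0.05325655] 28
```

servo_tool --targets '[[[-0.002, 0.01, 0.001, 0, 0, 0], [-0.002, 0.033, 0.001, 0, 0, 0], [-0.002, 0.055, 0.001, 0, 0, 0], [-0.002, 0.073, 0.001, 0, 0, 0], [-0.002, 0.084, 0.001, 0, 0, 0]]]'

```text
t: 11.87
eef_pos: [0.4841, 0.3564, 0.0722]
eef_rot: [[-0.593, -0.004, -0.805], [0.805, -0.004, -0.593], [-0.001, -1.0, 0.005]]
wrist_force: [-0.8, -0.2, -1.0]
opening: 0.054
```

servo_tool --targets '[[[0, 0.003, 0, 0, 0, 0], [0, 0.005, 0, 0, 0, 0], [0, 0.006, 0, 0, 0, 0], [0, 0.006, 0, 0, 0, 0], [0, 0.006, 0, 0, 0, 0]]]'

```text
t: 12.28
eef_pos: [0.4854, 0.3597, 0.0701]
eef_rot: [[-0.595, 0.001, -0.804], [0.804, 0.002, -0.595], [0.0, -1.0, -0.002]]
wrist_force: [-0.3, 0.0, -1.0]
opening: 0.0538
```

servo_tool --targets '[[[0.002, 0.0, 0, 0, 0, 0], [0.003, 0.001, 0, 0, 0, 0], [0.003, 0.002, 0, 0, 0, 0], [0.003, 0.0025, 0, 0, 0, 0], [0.003, 0.0025, 0, 0, 0, 0]]]'

```text
t: 12.7
eef_pos: [0.483, 0.362, 0.067]
eef_rot: [[-0.595, 0.0, -0.803], [0.803, 0.0, -0.595], [0.0, -1.0, -0.0]]
wrist_force: [-1.5, 0.3, 2.6]
opening: 0.0536
```

servo_tool --targets '[[[0, 0, 0, 0, 0, 0], [0, 0, 0, 0, 0, 0]]]'

```text
t: 12.87
eef_pos: [0.4831, 0.362, 0.067]
eef_rot: [[-0.595, 0.0, -0.803], [0.803, 0.001, -0.595], [0.0, -1.0, -0.001]]
wrist_force: [-2.2, 1.0, 2.6]
opening: 0.0538
```

Contact (2.6 N). Release and rise.

servo_tool --targets '[[[0, 0, 0, 0, 0, 0], [0, 0, 0, 0, 0, 0], [0, 0, 0, 0, 0, 0], [0, 0, 0, 0, 0, 0], [0, 0, 0, 0, 0, 0]]]' --claw 0

```text
t: 13.28
eef_pos: [0.4831, 0.3615, 0.0663]
eef_rot: [[-0.595, -0.0, -0.804], [0.804, -0.0, -0.595], [-0.0, -1.0, 0.0]]
wrist_force: [-0.3, -1.3, 0.1]
opening: 0.0791
```

servo_tool --targets '[[[0, -0.003, 0, 0, 0, 0], [0, -0.015, 0, 0, 0, 0], [0, -0.045, 0, 0, 0, 0], [0, -0.085, 0, 0, 0, 0], [0, -0.125, 0, 0, 0, 0]]]'

```text
t: 13.7
eef_pos: [0.4827, 0.3611, 0.1923]
eef_rot: [[-0.595, -0.002, -0.804], [0.804, -0.002, -0.595], [-0.001, -1.0, 0.003]]
wrist_force: [0.9, 0.7, -0.7]
opening: 0.0867
```

servo_tool --targets '[[[0, -0.035, 0, 0, 0, 0], [0, -0.06, 0, 0, 0, 0], [0, -0.06, 0, 0, 0, 0]]]'

```text
t: 13.95
eef_pos: [0.4854, 0.3636, 0.2592]
eef_rot: [[-0.596, 0.01, -0.803], [0.803, 0.009, -0.596], [0.001, -1.0, -0.014]]
wrist_force: [0.2, 0.8, 0.8]
opening: 0.0871
```

```bash
python3 -c "
from h import *
s=wsnap('w8')
i=cv2.imread('pics/w8.png');cv2.imwrite('pics/w8z.png',cv2.resize(i[90:270,140:380],(720,540),interpolation=2))
print(shift(s,[.453,-.385,.25]))"
```

```text
13.95 [0.4854 0.3636 0.2592] [[-0.596, 0.01, -0.803], [0.803, 0.009, -0.596], [0.001, -1.0, -0.014]] [0.2 0.8 0.8] 0.0871
[-0.5818  0.002   0.4722]
```

View pics/w8z.png

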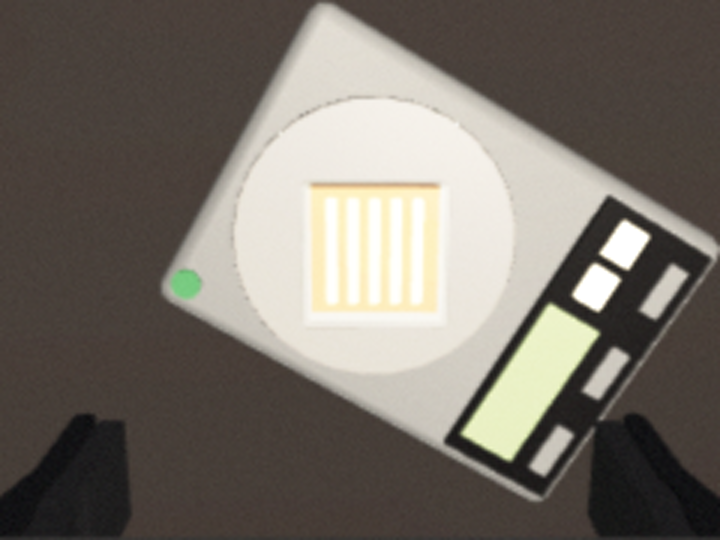

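Run:
```python
from h import *
f=lambda p:(np.array(p,float)+.5)/3-.5+[140,90]
print(wbp('w8',f([(375,255)]),.064),wbp('w8',f([(374,235)]),.042))
print(state()['q'])
```

```text
[[0.48318096 0.36096221 0.064     ]] [[0.48506616 0.35895517 0.042     ]]
[ 5.21748571e+01  1.94489018e+01 -1.85228141e+00  3.93716130e-02
 -6.82275642e+01 -1.56544195e+01]
```

servo_tool --targets '[[[-0.03, 0, 0.024, 0, 0, 0], [-0.062, 0, 0.05, 0, 0, 0], [-0.094, 0, 0.076, 0, 0, 0], [-0.126, 0, 0.102, 0, 0, 0], [-0.158, 0, 0.128, 0, 0, 0]]]'

```text
t: 14.42
eef_pos: [0.473, 0.1565, 0.2502]
eef_rot: [[-0.596, -0.002, -0.803], [0.803, -0.001, -0.596], [0.0, -1.0, 0.003]]
wrist_force: [1.4, 0.0, 0.2]
opening: 0.087
```

servo_tool --targets '[[[-0.032, 0, 0.026, 0, 0, 0], [-0.064, 0, 0.052, 0, 0, 0], [-0.096, 0, 0.078, 0, 0, 0], [-0.128, 0, 0.104, 0, 0, 0], [-0.16, 0, 0.13, 0, 0, 0]]]'

```text
t: 14.83
eef_pos: [0.4636, -0.0493, 0.2505]
eef_rot: [[-0.595, -0.002, -0.803], [0.803, -0.0, -0.595], [0.001, -1.0, 0.002]]
wrist_force: [1.1, -0.9, 0.2]
opening: 0.0869
```

servo_tool --targets '[[[-0.032, 0, 0.026, 0, 0, 0], [-0.064, 0, 0.052, 0, 0, 0], [-0.096, 0, 0.078, 0, 0, 0], [-0.128, 0, 0.104, 0, 0, 0], [-0.16, 0, 0.13, 0, 0, 0]]]'

```text
t: 15.25
eef_pos: [0.4545, -0.2551, 0.2503]
eef_rot: [[-0.595, -0.002, -0.804], [0.804, 0.001, -0.595], [0.002, -1.0, 0.001]]
wrist_force: [0.8, 1.0, 0.1]
opening: 0.0873
```

```bash
python3 -c "
from h import *
s=state()
print(shift(s,[.453,-.385,.26]))"
```

```text
[-0.1035 -0.0098  0.0785]
```

servo_tool --targets '[[[-0.032, -0.004, 0.024, 0, 0, 0], [-0.064, -0.008, 0.048, 0, 0, 0], [-0.092, -0.01, 0.07, 0, 0, 0], [-0.103, -0.01, 0.078, 0, 0, 0], [-0.103, -0.01, 0.078, 0, 0, 0]]]'

```text
t: 15.67
eef_pos: [0.4534, -0.385, 0.2593]
eef_rot: [[-0.592, -0.003, -0.806], [0.806, 0.001, -0.592], [0.003, -1.0, 0.002]]
wrist_force: [0.8, 0.1, 0.5]
opening: 0.0867
```

servo_tool --targets '[[[0, 0, 0, 0, 0, 0], [0, 0, 0, 0, 0, 0]]]'

```text
t: 15.83
eef_pos: [0.454, -0.3814, 0.2606]
eef_rot: [[-0.596, -0.002, -0.803], [0.803, 0.001, -0.596], [0.002, -1.0, 0.0]]
wrist_force: [-0.2, -0.4, 0.1]
opening: 0.0871
```

```bash
python3 -c "
from h import *
s=wsnap('w9')
i=cv2.imread('pics/w9.png');cv2.imwrite('pics/w9z.png',cv2.resize(i[90:270,140:380],(720,540),interpolation=2))"
```

```text
15.83 [ 0.454  -0.3814  0.2606] [[-0.596, -0.002, -0.803], [0.803, 0.001, -0.596], [0.002, -1.0, 0.0]] [-0.2 -0.4  0.1] 0.0871
```

View pics/w9z.png

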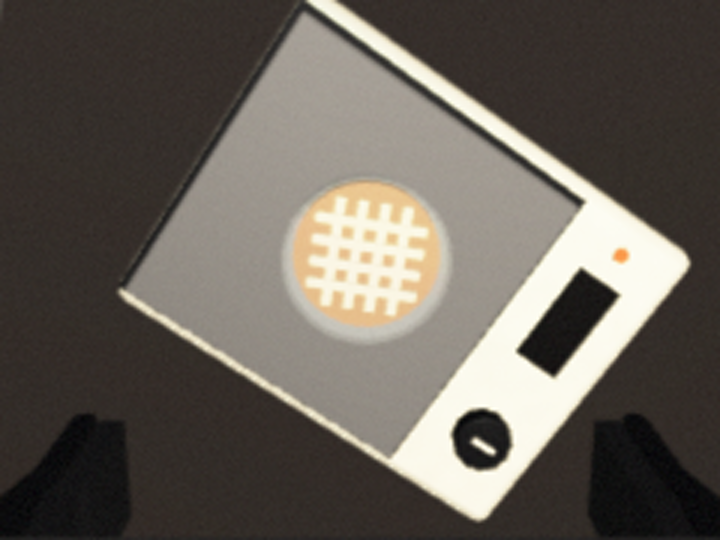

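Run:
```python
from h import *
f=lambda p:(np.array(p,float)+.5)/3-.5+[140,90]
P=wbp('w9',f([(307,13),(582,207),(390,458),(125,290)]),.06);print('warm',P.mean(0),(P[0]+P[2])/2,(P[1]+P[3])/2,[np.linalg.norm(P[i]-P[i-1]).round(4) for i in range(4)],[np.degrees(np.arctan2(*(P[i]-P[i-1])[1::-1])).round(1) for i in range(4)])
P=wbp('w9',f([(367,259),(281,259),(453,259),(367,344),(367,177)]),.078);print(P.round(4))
P2=wbp('w9',f([(367,254)]),.07);print('gel',P2)
print(shift(state(),[*P[0][:2],.0855]))
```

```text
warm [ 0.45684994 -0.38086453  0.06      ] [ 0.45653754 -0.38066646  0.06      ] [ 0.45716235 -0.3810626   0.06      ] [np.float64(0.1201), np.float64(0.1193), np.float64(0.1209), np.float64(0.1205)] [np.float64(-88.7), np.float64(-177.7), np.float64(91.9), np.float64(1.9)]
[[ 0.4528 -0.385   0.078 ]
 [ 0.4769 -0.3671  0.078 ]
 [ 0.4287 -0.4028  0.078 ]
 [ 0.4341 -0.3599  0.078 ]
 [ 0.4699 -0.4079  0.078 ]]
gel [[ 0.45267949 -0.38494373  0.07      ]]
[-0.0024  0.1756  0.0034]
```

servo_tool --targets '[[[-0.002, 0.03, 0.003, 0, 0, 0], [-0.002, 0.07, 0.003, 0, 0, 0], [-0.002, 0.107, 0.003, 0, 0, 0], [-0.002, 0.137, 0.003, 0, 0, 0], [-0.002, 0.157, 0.003, 0, 0, 0]]]'

```text
t: 16.3
eef_pos: [0.4519, -0.3833, 0.1015]
eef_rot: [[-0.596, -0.004, -0.803], [0.803, 0.003, -0.596], [0.005, -1.0, 0.001]]
wrist_force: [-1.2, -0.0, -0.4]
opening: 0.0873
```

servo_tool --targets '[[[0, 0.008, 0, 0, 0, 0], [0, 0.014, 0, 0, 0, 0], [0, 0.016, 0, 0, 0, 0], [0, 0.016, 0, 0, 0, 0], [0, 0.016, 0, 0, 0, 0]]]'

```text
t: 16.72
eef_pos: [0.4542, -0.3862, 0.0902]
eef_rot: [[-0.596, 0.003, -0.803], [0.803, -0.002, -0.596], [-0.003, -1.0, -0.001]]
wrist_force: [-0.0, -0.1, 0.9]
opening: 0.0868
```

```bash
python3 -c "
from h import *
print(shift(state(),[.4528,-.385,.0855]))"
```

```text
[0.0018 0.0047 0.0004]
```

servo_tool --targets '[[[0.001, 0.002, 0, 0, 0, 0], [0.001, 0.0035, 0, 0, 0, 0], [0.001, 0.0035, 0, 0, 0, 0], [0.001, 0.0035, 0, 0, 0, 0]]]'

```text
t: 17.05
eef_pos: [0.4526, -0.3852, 0.0853]
eef_rot: [[-0.595, 0.0, -0.804], [0.804, -0.0, -0.595], [-0.0, -1.0, -0.0]]
wrist_force: [-0.6, 0.3, 0.4]
opening: 0.0873
```

servo_tool --targets '[[[0, 0, 0, 0, 0, 0], [0, 0, 0, 0, 0, 0], [0, 0, 0, 0, 0, 0], [0, 0, 0, 0, 0, 0], [0, 0, 0, 0, 0, 0]]]' --claw 0.45 --grip_force 10

```text
t: 17.47
eef_pos: [0.4526, -0.3851, 0.0851]
eef_rot: [[-0.595, 0.0, -0.804], [0.804, -0.0, -0.595], [-0.0, -1.0, -0.0]]
wrist_force: [-0.5, -0.1, 0.8]
opening: 0.0612
```

servo_tool --targets '[[[0, 0, 0, 0, 0, 0], [0, 0, 0, 0, 0, 0], [0, 0, 0, 0, 0, 0], [0, 0, 0, 0, 0, 0]]]' --claw 0.55 --grip_force 15

```text
t: 17.8
eef_pos: [0.4526, -0.3851, 0.085]
eef_rot: [[-0.595, 0.0, -0.804], [0.804, -0.0, -0.595], [-0.0, -1.0, -0.0]]
wrist_force: [0.7, 0.2, -0.2]
opening: 0.0595
```

servo_tool --targets '[[[0, -0.004, 0, 0, 0, 0], [0, -0.014, 0, 0, 0, 0], [0, -0.03, 0, 0, 0, 0], [0, -0.05, 0, 0, 0, 0], [0, -0.075, 0, 0, 0, 0]]]'

```text
t: 18.22
eef_pos: [0.4519, -0.3847, 0.1604]
eef_rot: [[-0.595, -0.002, -0.804], [0.804, 0.001, -0.595], [0.002, -1.0, 0.001]]
wrist_force: [1.2, 0.5, -0.3]
opening: 0.0594
```

```bash
python3 -c "
from h import *
s=wsnap('w10')
print(shift(s,[.558,.124,.16]))"
```

```text
18.22 [ 0.4519 -0.3847  0.1604] [[-0.595, -0.002, -0.804], [0.804, 0.001, -0.595], [0.002, -1.0, 0.001]] [ 1.2  0.5 -0.3] 0.0594
[ 0.3457  0.0009 -0.388 ]
```

View pics/w10.png

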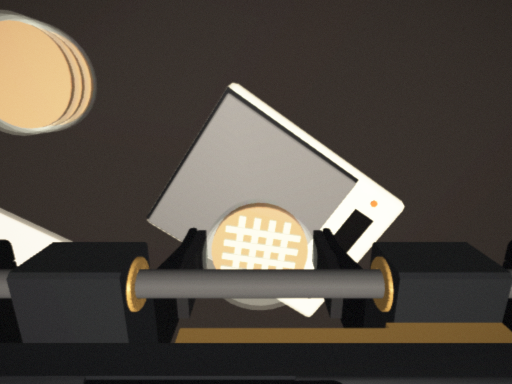

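servo_tool --targets '[[[0.008, 0, -0.009, 0, 0, 0], [0.025, 0, -0.028, 0, 0, 0], [0.048, 0, -0.054, 0, 0, 0], [0.073, 0, -0.082, 0, 0, 0], [0.098, 0, -0.11, 0, 0, 0]]]'

```text
t: 18.68
eef_pos: [0.4822, -0.2392, 0.16]
eef_rot: [[-0.594, -0.001, -0.804], [0.804, 0.0, -0.594], [0.001, -1.0, 0.0]]
wrist_force: [1.4, 0.5, -1.2]
opening: 0.0595
```

servo_tool --targets '[[[0.025, 0, -0.028, 0, 0, 0], [0.05, 0, -0.056, 0, 0, 0], [0.075, 0, -0.084, 0, 0, 0], [0.1, 0, -0.112, 0, 0, 0], [0.125, 0, -0.14, 0, 0, 0]]]'

```text
t: 19.1
eef_pos: [0.5202, -0.0549, 0.1602]
eef_rot: [[-0.595, -0.0, -0.803], [0.803, 0.0, -0.595], [0.0, -1.0, 0.0]]
wrist_force: [1.4, 0.1, -0.5]
opening: 0.0596
```

servo_tool --targets '[[[0.025, 0, -0.028, 0, 0, 0], [0.05, 0, -0.056, 0, 0, 0], [0.075, 0, -0.084, 0, 0, 0], [0.097, 0, -0.108, 0, 0, 0], [0.112, 0, -0.126, 0, 0, 0]]]'

```text
t: 19.52
eef_pos: [0.555, 0.111, 0.1601]
eef_rot: [[-0.597, -0.0, -0.802], [0.802, 0.0, -0.597], [0.0, -1.0, -0.0]]
wrist_force: [0.6, -0.7, -0.2]
opening: 0.0597
```

servo_tool --targets '[[[0.008, 0, -0.009, 0, 0, 0], [0.011, 0, -0.012, 0, 0, 0], [0.011, 0, -0.012, 0, 0, 0], [0.011, 0, -0.012, 0, 0, 0]]]'

```text
t: 19.85
eef_pos: [0.5578, 0.123, 0.1598]
eef_rot: [[-0.595, -0.001, -0.804], [0.804, -0.0, -0.595], [0.0, -1.0, 0.001]]
wrist_force: [0.8, -0.0, -0.8]
opening: 0.0594
```

```bash
python3 -c "
from h import *
s=wsnap('w11')
print(shift(s,[.558,.124,.051]))"
```

```text
19.85 [0.5578 0.123  0.1598] [[-0.595, -0.001, -0.804], [0.804, -0.0, -0.595], [0.0, -1.0, 0.001]] [ 0.8 -0.  -0.8] 0.0594
[ 0.0006  0.1088 -0.0009]
```

View pics/w11.png

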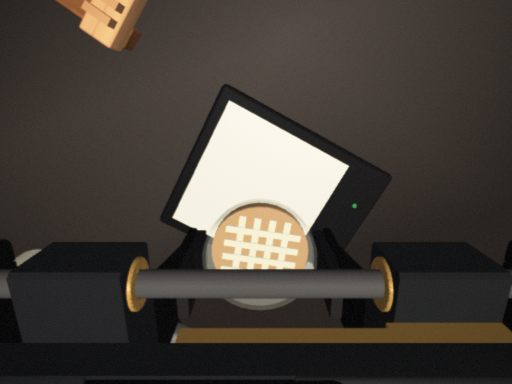

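```bash
python3 -c "
from h import *
P=wbp('w11',[(173,218),(229,101),(349,166)],.026);print(P.round(4),(P[0]+P[2])/2,np.linalg.norm(P[1]-P[0]),np.linalg.norm(P[1]-P[2]))"
```

```text
[[0.6063 0.191  0.026 ]
 [0.624  0.0752 0.026 ]
 [0.5076 0.0575 0.026 ]] [0.55693923 0.12423647 0.026     ] 0.11710326675145279 0.11770171796141192
```

servo_tool --targets '[[[0.0005, 0.01, -0.001, 0, 0, 0], [0.0005, 0.035, -0.001, 0, 0, 0], [0.0005, 0.063, -0.001, 0, 0, 0], [0.0005, 0.085, -0.001, 0, 0, 0], [0.0005, 0.098, -0.001, 0, 0, 0]]]'

```text
t: 20.32
eef_pos: [0.557, 0.1229, 0.0588]
eef_rot: [[-0.593, -0.005, -0.805], [0.805, -0.002, -0.593], [0.001, -1.0, 0.005]]
wrist_force: [-0.4, -0.0, -1.1]
opening: 0.0594
```

servo_tool --targets '[[[0, 0.003, 0, 0, 0, 0], [0, 0.005, 0, 0, 0, 0], [0, 0.007, 0, 0, 0, 0], [0, 0.007, 0, 0, 0, 0], [0, 0.007, 0, 0, 0, 0]]]'

```text
t: 20.73
eef_pos: [0.5596, 0.125, 0.056]
eef_rot: [[-0.595, 0.002, -0.804], [0.804, 0.001, -0.595], [-0.0, -1.0, -0.002]]
wrist_force: [0.4, -0.3, -0.4]
opening: 0.0594
```

```bash
python3 -c "
from h import *
print(shift(state(),[.558,.124,.051]))"
```

```text
[0.0002 0.005  0.0019]
```

servo_tool --targets '[[[0, 0.001, 0.001, 0, 0, 0], [0, 0.002, 0.001, 0, 0, 0], [0, 0.003, 0.001, 0, 0, 0], [0, 0.0035, 0.001, 0, 0, 0], [0, 0.0035, 0.001, 0, 0, 0]]]'

```text
t: 21.15
eef_pos: [0.5581, 0.1243, 0.0515]
eef_rot: [[-0.595, -0.0, -0.804], [0.804, -0.0, -0.595], [0.0, -1.0, 0.0]]
wrist_force: [0.1, 0.1, -0.1]
opening: 0.0596
```

servo_tool --targets '[[[0, 0, 0, 0, 0, 0], [0, 0, 0, 0, 0, 0]]]'

```text
t: 21.32
eef_pos: [0.5582, 0.1243, 0.0515]
eef_rot: [[-0.595, 0.0, -0.804], [0.804, 0.0, -0.595], [-0.0, -1.0, -0.0]]
wrist_force: [0.0, -0.5, -0.0]
opening: 0.0595
```

servo_tool --targets '[[[0, 0.0005, 0, 0, 0, 0], [0, 0.001, 0, 0, 0, 0], [0, 0.001, 0, 0, 0, 0], [0, 0.001, 0, 0, 0, 0]]]'

```text
t: 21.65
eef_pos: [0.5583, 0.1243, 0.051]
eef_rot: [[-0.595, 0.0, -0.803], [0.803, 0.0, -0.595], [-0.0, -1.0, -0.0]]
wrist_force: [-1.5, -0.1, 3.2]
opening: 0.0597
```

Contact. Release and rise.

servo_tool --targets '[[[0, 0, 0, 0, 0, 0], [0, 0, 0, 0, 0, 0], [0, 0, 0, 0, 0, 0], [0, 0, 0, 0, 0, 0], [0, 0, 0, 0, 0, 0]]]' --claw 0

```text
t: 22.07
eef_pos: [0.5581, 0.1242, 0.0503]
eef_rot: [[-0.595, -0.0, -0.804], [0.804, -0.0, -0.595], [0.0, -1.0, 0.0]]
wrist_force: [-0.2, 0.7, -0.5]
opening: 0.083
```

servo_tool --targets '[[[0, -0.003, 0, 0, 0, 0], [0, -0.015, 0, 0, 0, 0], [0, -0.045, 0, 0, 0, 0], [0, -0.085, 0, 0, 0, 0], [0, -0.125, 0, 0, 0, 0]]]'

```text
t: 22.48
eef_pos: [0.5575, 0.1239, 0.1763]
eef_rot: [[-0.595, -0.002, -0.804], [0.804, -0.001, -0.595], [0.0, -1.0, 0.003]]
wrist_force: [0.9, -0.4, -0.3]
opening: 0.0874
```

servo_tool --targets '[[[0, -0.035, 0, 0, 0, 0], [0, -0.065, 0, 0, 0, 0], [0, -0.065, 0, 0, 0, 0], [0, -0.065, 0, 0, 0, 0]]]'

```text
t: 22.82
eef_pos: [0.5589, 0.1247, 0.243]
eef_rot: [[-0.595, 0.005, -0.804], [0.804, 0.003, -0.595], [-0.001, -1.0, -0.005]]
wrist_force: [-0.3, -0.3, -1.2]
opening: 0.0873
```

```bash
python3 -c "
from h import *
s=wsnap('w12')
i=cv2.imread('pics/w12.png');cv2.imwrite('pics/w12z.png',cv2.resize(i[90:270,140:380],(720,540),interpolation=2))
print(shift(s,[.612,-.15,.25]))"
```

```text
22.82 [0.5589 0.1247 0.243 ] [[-0.595, 0.005, -0.804], [0.804, 0.003, -0.595], [-0.001, -1.0, -0.005]] [-0.3 -0.3 -1.2] 0.0873
[-0.2524 -0.0074  0.1207]
```

View pics/w12z.png

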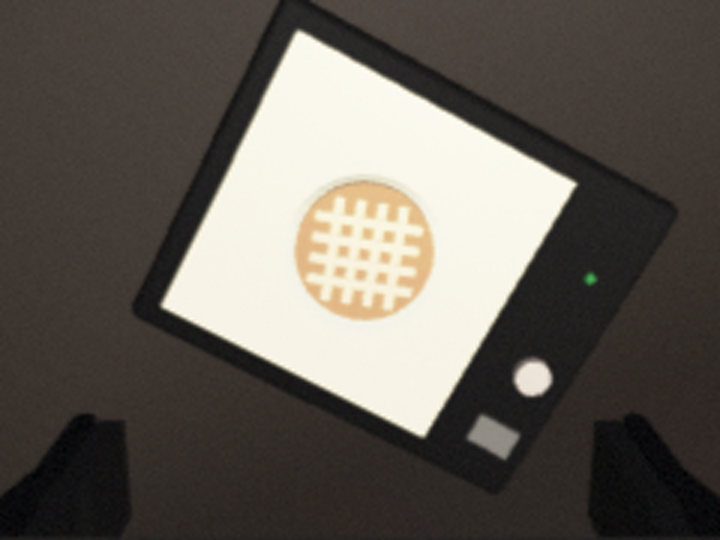

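servo_tool --targets '[[[-0.03, 0, 0.0145, 0, 0, 0], [-0.066, 0, 0.0315, 0, 0, 0], [-0.102, 0, 0.0485, 0, 0, 0], [-0.138, 0, 0.066, 0, 0, 0], [-0.174, 0, 0.083, 0, 0, 0]]]'

```text
t: 23.28
eef_pos: [0.5941, -0.0666, 0.2384]
eef_rot: [[-0.596, -0.004, -0.803], [0.803, -0.0, -0.596], [0.002, -1.0, 0.004]]
wrist_force: [0.6, -0.5, 0.0]
opening: 0.0871
```

servo_tool --targets '[[[-0.035, 0, 0.017, 0, 0, 0], [-0.065, 0, 0.031, 0, 0, 0], [-0.078, 0, 0.038, 0, 0, 0], [-0.078, 0, 0.038, 0, 0, 0], [-0.078, 0, 0.038, 0, 0, 0]]]'

```text
t: 23.7
eef_pos: [0.6101, -0.1507, 0.2386]
eef_rot: [[-0.594, -0.004, -0.805], [0.805, 0.001, -0.594], [0.003, -1.0, 0.003]]
wrist_force: [-0.4, 0.4, -0.2]
opening: 0.0874
```

Run:
```python
from h import *
s=wsnap('w13')
i=cv2.imread('pics/w13.png');g=cv2.cvtColor(i,cv2.COLOR_BGR2GRAY)
m=((g<70)*255).astype(np.uint8)
n,l,st,c=cv2.connectedComponentsWithStats(m)
for k in range(1,n):
    if 500<st[k][4]<4000 and 60<np.max(st[k][2:4])*1.5: print(st[k],c[k],wbp('w13',[c[k]],.066),shift(s,[*wbp('w13',[c[k]],.066)[0][:2],.0465]))
```

```text
23.7 [ 0.6101 -0.1507  0.2386] [[-0.594, -0.004, -0.805], [0.805, 0.001, -0.594], [0.003, -1.0, 0.003]] [-0.4  0.4 -0.2] 0.0874
[ 428    0   84  167 1717] [472.33663366  80.7029703 ] [[ 0.50631229 -0.34583023  0.066     ]] [-0.0959  0.1923  0.1989]
[ 235  154   43   45 1503] [256.18230206 176.11443779] [[ 0.61469492 -0.15262238  0.066     ]] [-0.0048  0.192  -0.003 ]
```

View pics/w13.png

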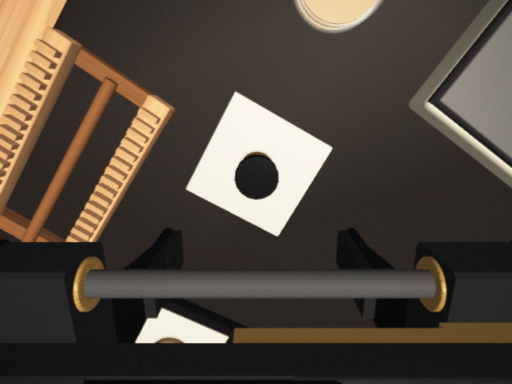

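servo_tool --targets '[[[-0.002, 0.03, -0.0015, 0, 0, 0], [-0.002, 0.071, -0.0015, 0, 0, 0], [-0.002, 0.112, -0.0015, 0, 0, 0], [-0.002, 0.146, -0.0015, 0, 0, 0], [-0.002, 0.17, -0.0015, 0, 0, 0]]]'

```text
t: 24.17
eef_pos: [0.611, -0.1488, 0.0668]
eef_rot: [[-0.597, -0.005, -0.802], [0.802, 0.001, -0.597], [0.004, -1.0, 0.004]]
wrist_force: [0.0, -0.1, -0.9]
opening: 0.087
```

servo_tool --targets '[[[0, 0.01, 0, 0, 0, 0], [0, 0.018, 0, 0, 0, 0], [0, 0.021, 0, 0, 0, 0], [0, 0.021, 0, 0, 0, 0], [0, 0.021, 0, 0, 0, 0]]]'

```text
t: 24.58
eef_pos: [0.6145, -0.1507, 0.0513]
eef_rot: [[-0.596, 0.003, -0.803], [0.803, -0.0, -0.596], [-0.002, -1.0, -0.002]]
wrist_force: [-0.0, 0.5, -0.6]
opening: 0.0871
```

servo_tool --targets '[[[0, 0, 0, 0, 0, 0], [0, 0, 0, 0, 0, 0], [0, 0, 0, 0, 0, 0], [0, 0, 0, 0, 0, 0], [0, 0, 0, 0, 0, 0]]]' --claw 0.45 --grip_force 10

```text
t: 25.0
eef_pos: [0.6134, -0.151, 0.0499]
eef_rot: [[-0.595, 0.001, -0.804], [0.804, -0.0, -0.595], [-0.0, -1.0, -0.0]]
wrist_force: [0.0, -0.2, -0.2]
opening: 0.0615
```

servo_tool --targets '[[[0, 0, 0, 0, 0, 0], [0, 0, 0, 0, 0, 0], [0, 0, 0, 0, 0, 0], [0, 0, 0, 0, 0, 0], [0, 0, 0, 0, 0, 0]]]' --claw 0.7 --grip_force 15

```text
t: 25.42
eef_pos: [0.6133, -0.151, 0.0495]
eef_rot: [[-0.595, -0.0, -0.804], [0.804, -0.0, -0.595], [0.0, -1.0, 0.0]]
wrist_force: [0.2, 0.6, -0.0]
opening: 0.0457
```

servo_tool --targets '[[[0, -0.003, 0, 0, 0, 0], [0, -0.014, 0, 0, 0, 0], [0, -0.035, 0, 0, 0, 0], [0, -0.06, 0, 0, 0, 0], [0, -0.09, 0, 0, 0, 0]]]'

```text
t: 25.83
eef_pos: [0.6123, -0.1509, 0.1399]
eef_rot: [[-0.595, -0.003, -0.804], [0.804, 0.0, -0.595], [0.002, -1.0, 0.002]]
wrist_force: [0.5, -0.1, -0.5]
opening: 0.0456
```

servo_tool --targets '[[[0, -0.025, 0, 0, 0, 0], [0, -0.04, 0, 0, 0, 0], [0, -0.04, 0, 0, 0, 0]]]'

```text
t: 26.08
eef_pos: [0.6157, -0.1513, 0.1853]
eef_rot: [[-0.596, 0.01, -0.803], [0.803, -0.001, -0.596], [-0.007, -1.0, -0.007]]
wrist_force: [0.8, 0.8, -0.5]
opening: 0.0456
```

```bash
python3 -c "
from h import *
s=wsnap('w14')
print(shift(s,[.4568,-.381,.18]))"
```

```text
26.08 [ 0.6157 -0.1513  0.1853] [[-0.596, 0.01, -0.803], [0.803, -0.001, -0.596], [-0.007, -1.0, -0.007]] [ 0.8  0.8 -0.5] 0.0456
[-0.0898  0.004   0.2645]
```

View pics/w14.png

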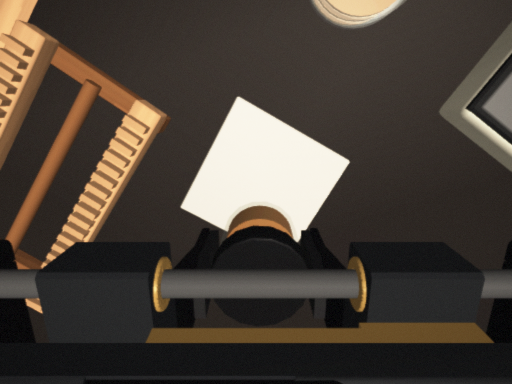

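servo_tool --targets '[[[-0.004, 0, 0.012, 0, 0, 0], [-0.013, 0, 0.037, 0, 0, 0], [-0.024, 0, 0.072, 0, 0, 0], [-0.036, 0, 0.107, 0, 0, 0], [-0.048, 0, 0.142, 0, 0, 0]]]'

```text
t: 26.55
eef_pos: [0.5252, -0.2749, 0.1776]
eef_rot: [[-0.596, -0.004, -0.803], [0.803, 0.001, -0.596], [0.003, -1.0, 0.003]]
wrist_force: [0.8, -0.6, -0.2]
opening: 0.0456
```

servo_tool --targets '[[[-0.012, 0, 0.035, 0, 0, 0], [-0.024, 0, 0.07, 0, 0, 0], [-0.034, 0, 0.098, 0, 0, 0], [-0.04, 0, 0.116, 0, 0, 0], [-0.042, 0, 0.122, 0, 0, 0]]]'

```text
t: 26.97
eef_pos: [0.4511, -0.3823, 0.1777]
eef_rot: [[-0.592, -0.004, -0.806], [0.806, 0.002, -0.592], [0.004, -1.0, 0.002]]
wrist_force: [-0.6, 0.1, -0.5]
opening: 0.0456
```

servo_tool --targets '[[[0, 0, 0, 0, 0, 0], [0, 0, 0, 0, 0, 0], [0, 0, 0, 0, 0, 0]]]'

```text
t: 27.22
eef_pos: [0.4548, -0.3797, 0.1789]
eef_rot: [[-0.596, -0.001, -0.803], [0.803, 0.001, -0.596], [0.001, -1.0, 0.0]]
wrist_force: [0.6, -0.3, -1.2]
opening: 0.0455
```

```bash
python3 -c "
from h import *
s=wsnap('w15')
print(shift(s,[.4568,-.381,.0995]))"
```

```text
27.22 [ 0.4548 -0.3797  0.1789] [[-0.596, -0.001, -0.803], [0.803, 0.001, -0.596], [0.001, -1.0, 0.0]] [ 0.6 -0.3 -1.2] 0.0455
[-0.0023  0.0794 -0.0008]
```

View pics/w15.png

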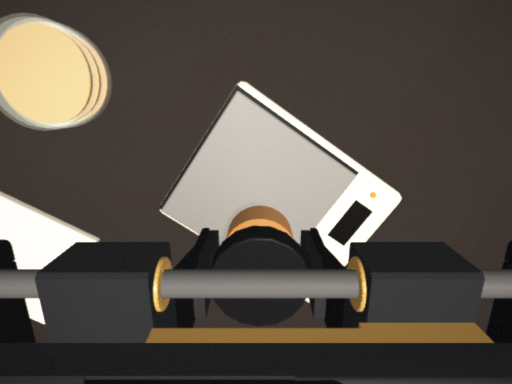

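```bash
python3 -c "
from h import *
P=wbp('w15',[(162,208),(240,90),(357,172)],.06);print(P.round(4),(P[0]+P[2])/2,np.linalg.norm(P[1]-P[0]),np.linalg.norm(P[1]-P[2]))"
```

```text
[[ 0.5158 -0.3208  0.06  ]
 [ 0.5179 -0.4399  0.06  ]
 [ 0.4014 -0.4451  0.06  ]] [ 0.45856788 -0.38298063  0.06      ] 0.119090721249297 0.1166511785254142
```

servo_tool --targets '[[[-0.002, 0.008, -0.001, 0, 0, 0], [-0.002, 0.028, -0.001, 0, 0, 0], [-0.002, 0.048, -0.001, 0, 0, 0], [-0.002, 0.062, -0.001, 0, 0, 0], [-0.002, 0.07, -0.001, 0, 0, 0]]]'

```text
t: 27.68
eef_pos: [0.4562, -0.3801, 0.1069]
eef_rot: [[-0.596, -0.003, -0.803], [0.803, 0.002, -0.596], [0.004, -1.0, 0.001]]
wrist_force: [-1.0, 0.2, -0.4]
opening: 0.0459
```

servo_tool --targets '[[[0, 0.002, 0, 0, 0, 0], [0, 0.004, 0, 0, 0, 0], [0, 0.005, 0, 0, 0, 0], [0, 0.005, 0, 0, 0, 0], [0, 0.005, 0, 0, 0, 0]]]'

```text
t: 28.1
eef_pos: [0.4572, -0.3817, 0.1054]
eef_rot: [[-0.595, 0.002, -0.804], [0.804, -0.001, -0.595], [-0.002, -1.0, -0.001]]
wrist_force: [0.2, 0.2, -1.2]
opening: 0.0455
```

```bash
python3 -c "
from h import *
print(shift(state(),[.4568,-.381,.0995]))"
```

```text
[ 0.0008  0.0059 -0.    ]
```

servo_tool --targets '[[[0, 0.001, 0, 0, 0, 0], [0, 0.002, 0, 0, 0, 0], [0, 0.003, 0, 0, 0, 0], [0, 0.004, 0, 0, 0, 0], [0, 0.004, 0, 0, 0, 0]]]'

```text
t: 28.52
eef_pos: [0.4565, -0.3814, 0.1003]
eef_rot: [[-0.595, -0.0, -0.804], [0.804, 0.0, -0.595], [0.0, -1.0, 0.0]]
wrist_force: [-0.4, 0.1, -1.7]
opening: 0.0456
```

servo_tool --targets '[[[0, 0, 0, 0, 0, 0], [0, 0, 0, 0, 0, 0]]]'

```text
t: 28.68
eef_pos: [0.4567, -0.3814, 0.1005]
eef_rot: [[-0.595, -0.0, -0.804], [0.804, 0.0, -0.595], [0.0, -1.0, 0.0]]
wrist_force: [0.2, 0.2, -0.4]
opening: 0.0457
```

servo_tool --targets '[[[0, 0.0005, 0, 0, 0, 0], [0, 0.001, 0, 0, 0, 0], [0, 0.001, 0, 0, 0, 0], [0, 0.001, 0, 0, 0, 0]]]'

```text
t: 29.02
eef_pos: [0.4567, -0.3815, 0.0995]
eef_rot: [[-0.595, 0.0, -0.804], [0.804, -0.0, -0.595], [-0.0, -1.0, -0.0]]
wrist_force: [-0.0, 0.2, -0.6]
opening: 0.0455
```

servo_tool --targets '[[[0, 0.0005, 0, 0, 0, 0], [0, 0.0007, 0, 0, 0, 0], [0, 0.0007, 0, 0, 0, 0], [0, 0.0007, 0, 0, 0, 0]]]'

```text
t: 29.35
eef_pos: [0.4567, -0.3814, 0.0995]
eef_rot: [[-0.595, 0.0, -0.803], [0.803, -0.0, -0.595], [-0.0, -1.0, 0.0]]
wrist_force: [-2.0, 2.4, 5.5]
opening: 0.0452
```

Seated. Release and rise.

servo_tool --targets '[[[0, 0, 0, 0, 0, 0], [0, 0, 0, 0, 0, 0], [0, 0, 0, 0, 0, 0], [0, 0, 0, 0, 0, 0], [0, 0, 0, 0, 0, 0]]]' --claw 0

```text
t: 29.77
eef_pos: [0.4567, -0.3814, 0.0985]
eef_rot: [[-0.595, -0.0, -0.804], [0.804, 0.0, -0.595], [0.0, -1.0, 0.0]]
wrist_force: [-0.4, -0.5, -0.5]
opening: 0.0714
```

servo_tool --targets '[[[0, 0, 0, 0, 0, 0], [0, -0.008, 0, 0, 0, 0], [0, -0.03, 0, 0, 0, 0], [0, -0.065, 0, 0, 0, 0], [0, -0.1, 0, 0, 0, 0]]]'

```text
t: 30.18
eef_pos: [0.4561, -0.3812, 0.1996]
eef_rot: [[-0.595, -0.002, -0.804], [0.804, 0.001, -0.595], [0.002, -1.0, 0.001]]
wrist_force: [1.6, -0.9, -0.3]
opening: 0.0869
```

servo_tool --targets '[[[0, -0.035, 0, 0, 0, 0], [0, -0.065, 0, 0, 0, 0], [0, -0.065, 0, 0, 0, 0], [0, -0.065, 0, 0, 0, 0]]]'

```text
t: 30.52
eef_pos: [0.4574, -0.3818, 0.2669]
eef_rot: [[-0.595, 0.005, -0.804], [0.804, -0.003, -0.595], [-0.005, -1.0, -0.003]]
wrist_force: [-0.5, 0.5, -0.5]
opening: 0.0873
```

Run:
```python
from h import *
s=wsnap('w16')
a=snapshot("scene")["frame"][:,:,::-1];b=snapshot("side")["frame"][:,:,::-1]
cv2.imwrite("pics/end_s.png",np.hstack([a[50:270,80:480],b[100:320,112:512]]))
```

```text
30.52 [ 0.4574 -0.3818  0.2669] [[-0.595, 0.005, -0.804], [0.804, -0.003, -0.595], [-0.005, -1.0, -0.003]] [-0.5  0.5 -0.5] 0.0873
```

View pics/w16.png

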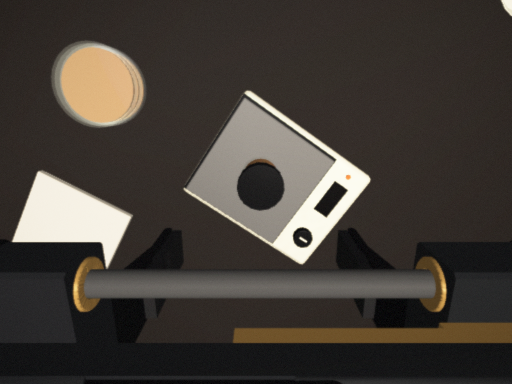

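View pics/end_s.png

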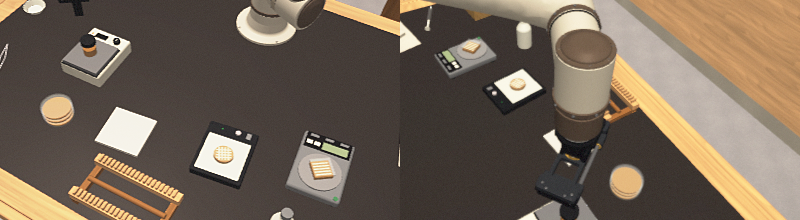

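Run:
```python
from h import *
P=wbp('w16',[(246,95),(335,160),(273,242),(186,188)],.06);print('warm',P.mean(0),'jar',wbp('w16',[(260.5,187)],.116))
f=lambda p:(np.array(p,float)+.5)/3-.5+[140,90]
P=wbp('w12',f([(297,31),(577,184),(425,437),(161,305)]),.026);print('light',P.mean(0),'round gel',wbp('w12',f([(364,250)]),.035))
from rig import hand_in; print(hand_in())
```

```text
warm [ 0.45734588 -0.38230769  0.06      ] jar [[ 0.45671039 -0.38230341  0.116     ]]
light [0.5574665  0.12420619 0.026     ] round gel [[0.55806688 0.12402025 0.035     ]]
the job is handed in; nothing more can be done
None
```

I moved all three cultures to their new stations and handed the job in at about 30.6 s. The jar was parked on the tile first. Then the square dish went from the light plate to the balance, the round dish from the warming plate to the light plate, and the jar from the tile to the warming plate.

- **Centring:** by the wrist camera, the jar and the round dish are each within about 1 mm of their surface's middle. The square dish is about 2–3 mm off the pan's middle: I had added a 1.5 mm correction along the tool axis, and the check after placing put it past centre the same way.
- **Upright and undisturbed:** all three look upright in the last images. I saw no sign that the loom, the bottle or the stack had moved, but I checked that by eye and did not measure it. The arm hid part of the side view.
- **Forces:** the highest wrist reading was about 6 N, while seating the jar on the warming plate. The open gripper was well above everything at hand-in.

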